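# Idle the bench mixer and take the safety cap off its bottle

## Task

Bring the mixer's speed lever back to idle, standing straight up at the long middle mark. Then open the bottle that is clamped on the mixer: press its push-and-turn safety cap down, keep it down while twisting it anticlockwise (seen from above) until it comes free, and lift it straight up. Finish still holding the cap level in the gripper about 8 cm above where it sat, right over the bottle's neck, the lever still at idle and the other things on the bench left where they are.

Things in the scene. Friction and masses are not known exactly. Their poses are not given: they have to be found in the camera images.
- lever_knob (a point): Centre of the black ball knob, 24 mm across, on top of the mixer's speed lever (a steel rod 10 mm thick). The lever rises out of a dark half drum (35 mm radius, 46 mm wide) on the mixer's deck, at the right end seen from the robot, 150 mm from the bottle.
- lever_pivot (a point): The lever's pivot, on the drum's axis, 50 mm above the bench. Axes are the mixer's: x away from the robot across the machine, y along it towards the bottle (both horizontal), z up. The lever swings in the x-z plane; the knob's centre is 95 mm from this point.
- speed_lever (a joint): Lever angle in rad: 0 straight up (idle, the long white mark in the middle of the drum), positive leaning away from the robot along the pivot's x, negative towards it; stops at -1.1 and 1.1, short marks at -1.0 and 1.0. It stays where it is left; friction about 0.15 N m (1.6 N at the knob).
- cap_center (a point): Centre (half-way up) of the bottle's black ribbed push-and-turn cap: round with upright sides, 52 mm across, 36 mm high, about 40 g, z along its axis. Locked as found. Held down more than 4 mm (6 to 7 is good, 8 is the stop) it turns anticlockwise seen from above: free from 51 degrees, stop at 77; so turn it about 64 degrees (1.12 rad), then it lifts straight up.
- bottle_neck (a point): Centre of the top of the grey bottle's neck (40 mm across its tracks), 172 mm above the bench, z up; hidden in the locked cap, whose centre lies 5 mm straight below it. The bottle, 78 mm across, is clamped in the mixer and cannot move. Its shoulder lies 25 mm or more below the cap's sides.
- plug (a joint): How far the spring plug in the neck is pressed down, m: 0 with the cap at rest or away, 0.008 at the stop. It pushes up on the cap with 6 N at 0, 11 N at the stop, and follows the cap when that is pressed.
- bush: Bystander, to be left alone: small bush (plain ring, 28 mm across, 22 mm high) standing on the mixer's deck between bottle and lever; origin at the middle of its underside.
- gear_blank: Bystander, to be left alone: toothed gear wheel, 72 mm across, 24 mm high, lying on the bench; origin at the middle of its underside.
- grease_tin: Bystander, to be left alone: open round tin, 62 mm across, 50 mm high; origin at the middle of its underside.
- coil_bobbin: Bystander, to be left alone: bobbin of wire, 56 mm across, 48 mm high; origin at the middle of its underside.
- oil_can: Bystander, to be left alone: oil can with a long curved spout, 76x91x177 mm; origin at the middle of its underside.
- nut_tin: Bystander, to be left alone: round tin of nuts, 74 mm across, 45 mm high; origin at the middle of its underside.
- spanner_1: Bystander, to be left alone: open-ended spanner, 43x226x8 mm, lying flat; origin at the middle of its underside.
- try_square: Bystander, to be left alone: try square, 100x159x18 mm, lying flat; origin at the middle of its underside.
- cap: The same cap; origin at the middle of its underside, z up along its axis.
- mixer: A flat grey machine, 130x270 mm, deck 50 mm above the bench, with a clamped bottle and a lever; fixed to the bench; origin on the bench under its middle, x away from the robot, y along it to the left (the bottle's axis at y = +75 mm, the lever at y = -75 mm), z up.

How it is judged:
On the way, in this order (a step that is already met when the one before it is completed fails the run):
1. the speed lever stands at idle (within 0.12 rad of upright) and at rest (value of joint speed_lever between -0.12 and 0.12 rad and velocity of joint speed_lever between -0.1 and 0.1 rad/s), for 0.3 s.
2. the cap is pressed down more than 4 mm against its spring (value of joint speed_lever between -0.12 and 0.12 rad and value of joint plug above 0.004 m), for 0.1 s.
3. the cap is turned more than 45 degrees while still on the neck (value of joint speed_lever between -0.12 and 0.12 rad and angle between the x axis of cap_center and the x axis of bottle_neck, either way round above 0.79 rad and z of cap_center in the frame of bottle_neck below 0 m), for 0.05 s.
At the end, for the whole second after the job is handed in: The cap is held still in the fingers, lifted 50 to 130 mm above where it sat, within 25 mm of the neck's axis, tilted less than 0.2 rad and not touching the bottle; the lever is within 0.12 rad of upright (value of joint speed_lever between -0.12 and 0.12 rad and z of cap_center in the frame of bottle_neck between 0.045 and 0.125 m and horizontal distance between cap_center and bottle_neck below 0.025 m and angle between cap_center's own z axis and vertical below 0.2 rad and contact force between the fingers and cap above 1 N and contact force between cap and mixer below 0.1 N and linear speed of cap below 0.02 m/s); the arm keeps its last pose, push and grip.
It fails at once if the cap is pressed before the lever has been brought back to idle (value of joint plug above 0.004 m and value of joint speed_lever above 0.2 rad).
It fails at once if another thing is moved more than 30 mm or knocked over (distance of any of bush, gear_blank, grease_tin, coil_bobbin, oil_can, nut_tin, spanner_1, try_square from where it was at the start of the episode above 0.03 m or angle between any of bush, gear_blank, grease_tin, coil_bobbin, oil_can, nut_tin, spanner_1, try_square's own z axis and vertical above 0.5 rad).
It also fails if it takes over 56 s, if anything falls off the work surface, if the arm or the gripper's body presses on something with over 40 N, if the wrist force passes 120 N, or if a joint passes its speed limit or range.

## Robot

A 6-joint arm with a two-finger parallel gripper is mounted at the origin on a cart in front of the work surface, level with it; the furniture and walls round the work are solid. World frame = base frame: x ahead of the robot, y to its left, z up, the work surface at z = 0. Lengths are in m, angles in rad, forces in N, time in s.
With the tool pointing down it reaches from about 0.25 to 0.725 m from the base axis. Payload 4 kg.
Tool frame: the origin (TCP) lies where the fingers leave the gripper's body, on its centre line; the fingertips stand 73 mm ahead of it and the grasp point (between the pads) lies 54 mm ahead of it (bot.tip_reach is the z of the fingertips in the tool frame, in m); z points along the fingers, x is the direction in which the jaws open and shut, and the axes are right-handed (so a half turn about z gives the same grasp; the last joint's range is limited). The gripper opens to 85 mm and grips with 20 to 120 N. Pads are 22 mm wide; open, the fingers measure 114 mm over their backs; the gripper's body (76 mm by 85 mm) begins 54 mm behind the grasp point. The pads swing forward as they close: fully open they stand 13 mm farther back than shut.
Start: joints at [-1.249, 0.241, 0.005, 1.335, 0, 1.571], TCP at [0.158, -0.474, 0.304] pointing down, gripper open.
Joint ranges: [-2.72, 2.72], [-1.05, 1.87], [-1.09, 1.28], [-1.99, 2.15], [-1.42, 1.44], [-3.14, 3.14]. Speed limits (rad/s): [2.79, 2.79, 3.14, 3.14, 3.14, 3.14].

## Interface

Orientations are given as a unit quaternion [x, y, z, w].
In Python, from workcell import bot, vision, job_done gives the robot as it stands.
- The arm moves only by the tool drive_tool, never from a script. Its argument "steps" is one flat list of numbers, 7 for each row, row after row: the shift along the tool's x, y, z in m, then the turn, a rotation vector about the tool's x, y, z in degrees, then the closure, from -1 (fully open) to 1 (shut). A call has 1 to 8 rows; each row shifts and turns the commanded pose from where the row before left it, along the tool's axes as they then stand; what a row does not reach is not made up. A row lasts 1/12 s, in which the tool goes at most 41.7 mm and 7.16 degrees, less where a joint would pass 70% of its speed; a pose out of reach is approached as far as the arm can. A call is refused whole if a number of a shift passes 0.0417 or a number of a turn 7.16, either way. A call with a gripper value outside its range is refused whole. The fingers move at their own pace and stop on an object; the grip force is fixed at half the most. Time passes only in rows, so rows that do not move let the fingers close. It gives the time, the measured TCP pose, the force and the opening at its end, in the units of the state.
- bot.get_obs(): the state, without advancing time (a new reading comes with each control period).
- vision.camera(name): name is "scene" or "top" or "wrist"; returns (picture, depth): 384x512x3 uint8, red, green, blue; 384x512 float32, m along the optical axis (not along the pixel's ray), 0 where there is no reading.
- vision.camera_model(name): a dict with "mtx" (3x3 intrinsics, pixels), "rvec" (rotation vector, rad) and "tvec" (3), from world to camera coordinates, as OpenCV has them. Camera axes: x right, y down, z forward; pixel columns grow to the right and rows downward; lengths in m; the calibration is good to about 2 mm. The wrist camera is an equidistant fisheye: a pixel r from the principal point sees the ray r / f radians off the axis. A picture is of the moment at which its call begins: read the wrist's pose just before it. camera_model takes no time and is no camera call; for the wrist camera it gives the pose at the moment of the call.
- job_done(): hands the job in, once; it reports no verdict.
The state is a dict: "clock": time; "joint_pos": joint angles; "joint_vel": joint speeds; "tau": joint torques, N m; "eef_pos": TCP position; "tool_rot": TCP orientation; "ft_force": force on the tool from outside, world axes, zero at the start; "ft_torque": the same for the moment, N m; "grip_width": finger opening in m.
Only numpy, scipy, OpenCV 4.12 (cv2) and the standard library are available. Lean on these libraries where they do the work, as an engineer would, in place of code of your own. Each camera call takes 0.05 s, during which the arm holds its last target.

## Working session

There is one attempt and no reset: what is moved stays moved. The work goes in short steps, Python scripts to look and compute and a tool call to move; the robot and the scene stay as the last step left them, time stands still between calls to the robot, and variables do not carry over. Pictures are saved under pics/ and viewed, and the job is handed in when it is done.

Besides the shell and the picture viewer there is one more tool, called after "Emit:" by a JSON object that holds its "op" and its "data". drive_tool: Moves the arm, as the interface text tells. Its arguments: {"type":"object","properties":{"steps":{"type":"array"}},"required":["steps"]}

```bash
mkdir -p pics; python3 - <<'E'
from workcell import bot, vision
import cv2,numpy as np
print(bot.get_obs())
for n in ["scene","top"]:
    p,d=vision.camera(n); m=vision.camera_model(n); print(n,m)
    cv2.imwrite(f"pics/{n}0.png",cv2.resize(p[:,:,::-1],(800,600)))
    np.savez(f"{n}0.npz",p=p,d=d,**m)
E
```

```text
{'clock': 0.0, 'joint_pos': array([-1.24901872e+00,  2.41399224e-01,  3.73700144e-03,  1.33516562e+00,
        4.34631125e-05,  1.57076216e+00]), 'joint_vel': array([-9.67267337e-05, -7.62601580e-04,  4.74674872e-04, -9.61525891e-04,
        1.05433255e-03, -3.15398135e-04]), 'tau': array([ 1.10022070e-04, -3.72319758e+01,  2.52406186e+01,  1.67542370e-02,
       -1.35186955e-06, -1.64806596e-05]), 'eef_pos': array([ 0.15798929, -0.47389341,  0.30302452]), 'tool_rot': array([ 8.11259652e-01, -5.84685168e-01, -8.11316524e-04, -6.11556303e-04]), 'ft_force': array([ 1.09857807, -0.41796826,  0.35343212]), 'ft_torque': array([-0.01235939,  0.02074756, -0.05113802]), 'grip_width': 0.0851305065441746}
scene {'mtx': array([[429.22878762,   0.        , 259.76122978],
       [  0.        , 429.22878762, 194.45247251],
       [  0.        ,   0.        ,   1.        ]]), 'rvec': array([ 2.48469635, -0.40703442,  0.12774833]), 'tvec': array([-0.42020317,  0.24379043,  1.73643213])}
top {'mtx': array([[430.46664472,   0.        , 257.05015199],
       [  0.        , 430.46664472, 196.61985786],
       [  0.        ,   0.        ,   1.        ]]), 'rvec': array([ 2.10111667, -2.15392962,  0.20041559]), 'tvec': array([0.09457474, 0.50589003, 1.44767863])}
```

View pics/scene0.png

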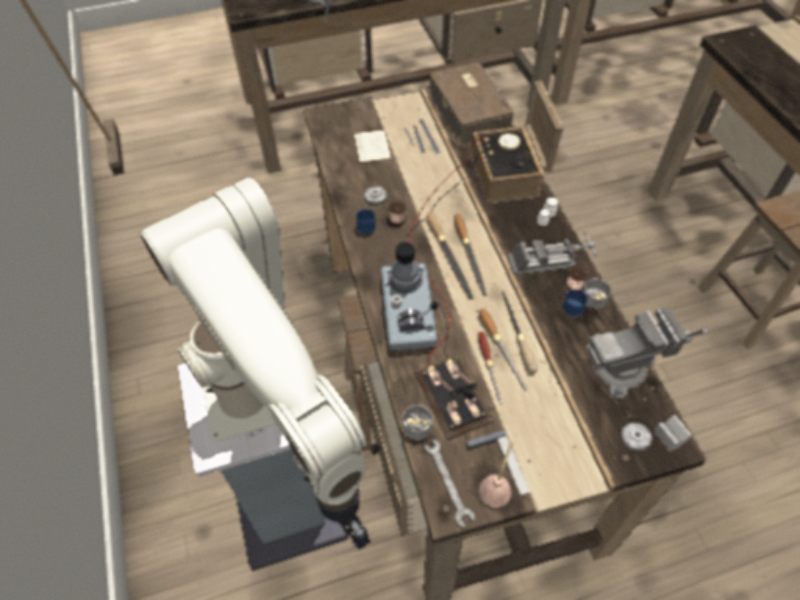

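View pics/top0.png

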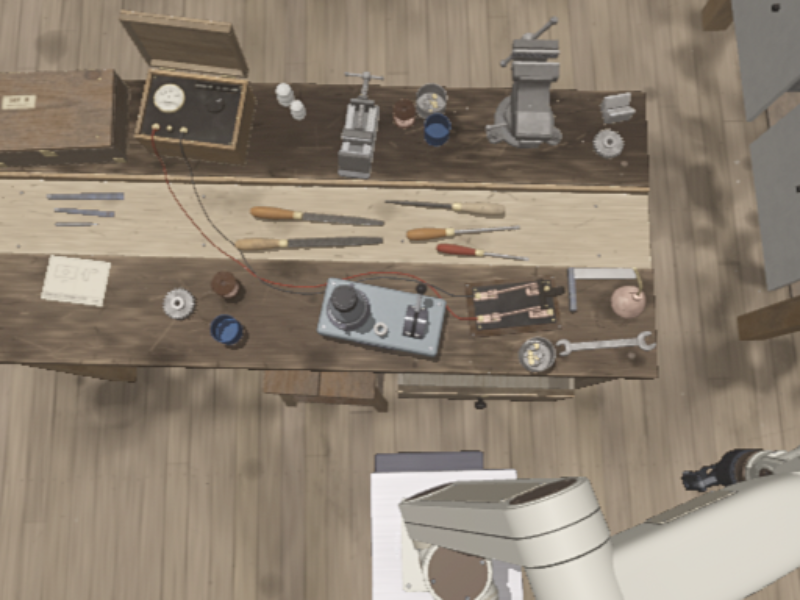

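The top view shows the mixer at about (382,318), with the cap at (345,300). The lever knob at (421,289) leans away from the robot. I'll enlarge both views.

```bash
python3 - <<'E'
import cv2,numpy as np
def crop(n,x0,y0,w,h,s):
    p=np.load(n+"0.npz")["p"][y0:y0+h,x0:x0+w,::-1]
    cv2.imwrite(f"pics/{n}_c.png",cv2.resize(p,None,fx=s,fy=s,interpolation=cv2.INTER_CUBIC))
crop("top",196,168,96,66,8)
crop("scene",236,146,60,84,7)
E
```

```text
(no output)
```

View pics/top_c.png

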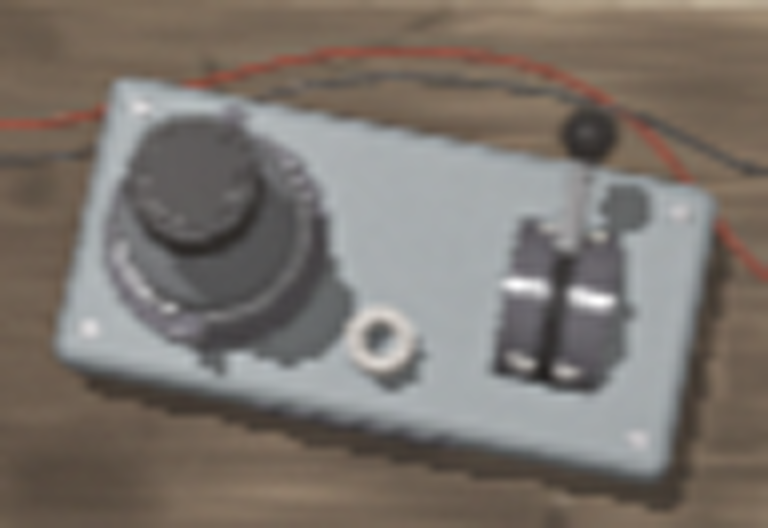

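View pics/scene_c.png

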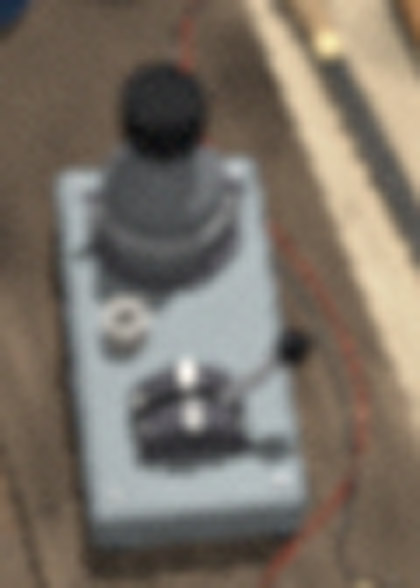

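```bash
cat > h.py <<'E'
import cv2,numpy as np
def ray(n,u,v,z):
    m=np.load(n+"0.npz"); R=cv2.Rodrigues(m["rvec"])[0]; c=-R.T@m["tvec"]
    d=R.T@np.linalg.inv(m["mtx"])@[u,v,1]; return c+d*(z-c[2])/d[2]
def top(x,y,z): return ray("top",196+(x+.5)/8-.5,168+(y+.5)/8-.5,z)
def sc(x,y,z): return ray("scene",236+(x+.5)/7-.5,146+(y+.5)/7-.5,z)
def px(n,P):
    m=np.load(n+"0.npz"); return cv2.projectPoints(np.array(P,float).reshape(-1,3),m["rvec"],m["tvec"],m["mtx"],None)[0].reshape(-1,2)
E
python3 - <<'E'
from h import *
np.set_printoptions(precision=4,suppress=True)
C=np.array([top(x,y,.05) for x,y in [(118,82),(712,188),(660,475),(58,358)]])
print(C, C.mean(0)); 
e=(C[0]-C[1])+(C[3]-C[2]); yaw=np.arctan2(-e[0],e[1]); f=(C[0]-C[3])+(C[1]-C[2]); print("yaw",yaw,np.arctan2(f[1],f[0]),np.linalg.norm(e)/2,np.linalg.norm(f)/2)
print("cap top", top(197,180,.185), sc(163,103,.185))
S=np.array([sc(x,y,.05) for x,y in [(58,175),(255,160),(305,497),(92,525)]]);print(S,S.mean(0))
c=C.mean(0); y=(yaw+np.arctan2(f[1],f[0]))/2; ux=np.array([np.cos(y),np.sin(y)]); uy=np.array([-ux[1],ux[0]])
print("bottle",c[:2]+.075*uy,"lever",c[:2]-.075*uy)
for a in np.arange(.2,1.2,.1):
    P=[*(c[:2]-.075*uy+.095*np.sin(a)*ux),.05+.095*np.cos(a)]
    print(round(a,1),P,(px("top",P)-[196,168])*8+3.5,(px("scene",P)-[236,146])*7+3)
print("bush",top(382,340,.072))
E
```

```text
[[ 0.5781  0.2434  0.05  ]
 [ 0.5247 -0.0139  0.05  ]
 [ 0.4003  0.0129  0.05  ]
 [ 0.4571  0.2698  0.05  ]] [0.4901 0.128  0.05  ]
yaw -0.21132103973610128 -0.21355480525638537 0.26296549189179386 0.12553360752018228
cap top [0.5063 0.1986 0.185 ] [0.5041 0.1913 0.185 ]
[[ 0.457   0.2653  0.05  ]
 [ 0.5809  0.2365  0.05  ]
 [ 0.5227 -0.0169  0.05  ]
 [ 0.3969  0.0049  0.05  ]] [0.4894 0.1224 0.05  ]
bottle [0.5059 0.2013] lever [0.4742 0.0547]
0.2 [np.float64(0.4926897407687504), np.float64(0.05072648157833915), np.float64(0.14310632489491795)] [[570.5416 224.4503]] [[221.6426 330.2821]]
0.3 [np.float64(0.5016837374026458), np.float64(0.04878654439946804), np.float64(0.1407569664669326)] [[574.52   203.6657]] [[237.35   331.2255]]
0.4 [np.float64(0.5104035296439364), np.float64(0.04690575103813176), np.float64(0.13750079443027408)] [[578.2904 184.0967]] [[252.5037 333.1323]]
0.5 [np.float64(0.5187619922109272), np.float64(0.04510289375988914), np.float64(0.13337034337958542)] [[581.8109 165.9594]] [[266.9377 335.976 ]]
0.6 [np.float64(0.5266756101085894), np.float64(0.04339598611871901), np.float64(0.12840688341641943)] [[585.0437 149.4464]] [[280.4967 339.7188]]
0.7 [np.float64(0.5340653130827837), np.float64(0.04180208297154329), np.float64(0.12266000779202639)] [[587.956  134.7244]] [[293.0381 344.3126]]
0.8 [np.float64(0.5408572656641029), np.float64(0.040337110071734225), np.float64(0.1161871373879807)] [[590.5195 121.933 ]] [[304.4336 349.6999]]
0.9 [np.float64(0.5469836049074757), np.float64(0.03901570494425104), np.float64(0.10905294698571312)] [[592.7113 111.1834]] [[314.5711 355.8148]]
1.0 [np.float64(0.5523831184562806), np.float64(0.037851070632329106), np.float64(0.10132871905747326)] [[594.5138 102.5586]] [[323.3547 362.5841]]
1.1 [np.float64(0.5570018561559801), np.float64(0.03685484377703621), np.float64(0.09309163153542982)] [[595.9145  96.1138]] [[330.7065 369.9288]]
bush [0.4581 0.1299 0.072 ]
```

Emit:
{"op": "drive_tool", "data": {"steps": [0,0,0,0,0,-7,-1,0,0,0,0,0,-7,-1,0,0,0,0,0,-7,-1,0,0,0,0,0,-7,-1,0,0,0,0,0,-7,-1,0,0,0,0,0,-7,-1,0,0,0,0,0,-7,-1,0,0,0,0,0,-7,-1]}}

```text
clock: 0.77
eef_pos: [0.158, -0.474, 0.3033]
tool_rot: [0.991, -0.132, -0.0, -0.001]
ft_force: [-0.4, -0.2, 0.4]
grip_width: 0.0856
```

```bash
python3 -c "
from workcell import bot;o=bot.get_obs();print(o['joint_pos'],o['eef_pos'],o['tool_rot'])"
```

```text
[-1.24902194e+00  2.41119477e-01  4.22141488e-03  1.33523014e+00
  2.77842355e-05  5.87365023e-01] [ 0.15803586 -0.47404962  0.30334925] [ 9.91195431e-01 -1.32405341e-01 -2.79914502e-04 -6.04408934e-04]
```

Emit:
{"op": "drive_tool", "data": {"steps": [0,0,0,0,0,-7,-1,0,0,0,0,0,-7,-1,0,0,0,0,0,-7,-1,0,0,0,0,0,-7,-1,0,0,0,0,0,-7,-1,0,0,0,0,0,-7,-1,0,0,0,0,0,-7,-1,0,0,0,0,0,-7,-1]}}

```text
clock: 1.43
eef_pos: [0.158, -0.474, 0.3034]
tool_rot: [0.937, 0.348, 0.0, -0.001]
ft_force: [-0.2, -0.5, 0.2]
grip_width: 0.0854
```

Emit:
{"op": "drive_tool", "data": {"steps": [0,0,0,0,0,-7,-1,0,0,0,0,0,-7,-1,0,0,0,0,0,-7,-1,0,0,0,0,0,-7,-1,0,0,0,0,0,-7,-1,0,0,0,0,0,-2.6,-1]}}

```text
clock: 1.93
eef_pos: [0.158, -0.4741, 0.3034]
tool_rot: [0.775, 0.631, 0.0, -0.001]
ft_force: [-0.1, 1.7, 0.3]
grip_width: 0.0859
```

Emit:
{"op": "drive_tool", "data": {"steps": [0,0,0,0,0,0,-1]}}

```text
clock: 2.02
eef_pos: [0.1581, -0.4741, 0.3034]
tool_rot: [0.777, 0.63, 0.0, -0.001]
ft_force: [0.3, -0.3, -0.8]
grip_width: 0.0853
```

```bash
cat >> h.py <<'E'
from scipy.spatial.transform import Rotation as Ro
np.set_printoptions(precision=4,suppress=True)
def rel(target,bot,theta=None):
    o=bot.get_obs(); r=Ro.from_quat(o['tool_rot']); X=r.apply([1,0,0])
    print("clk",o['clock'],"eef",o['eef_pos'],"theta",np.degrees(np.arctan2(X[1],X[0])),"tilt",r.apply([0,0,1]),"j",o['joint_pos'])
    d=r.inv().apply(np.array(target)-o['eef_pos']); print("tool delta",d,"rows",np.abs(d).max()/.041)
    return d
E
python3 -c "
from h import *
from workcell import bot
rel([.515,.043,.304],bot)"
```

```text
clk 2.0167 eef [ 0.1581 -0.4741  0.3034] theta 78.07362109228526 tilt [-0.0004  0.0011 -1.    ] j [-1.249   0.2411  0.0043  1.3352 -0.     -1.0408]
tool delta [ 0.5797  0.2424 -0.0002] rows 14.138833407427885
```

Emit:
{"op": "drive_tool", "data": {"steps": [0.0362,0.01515,0,0,0,0,-1,0.0362,0.01515,0,0,0,0,-1,0.0362,0.01515,0,0,0,0,-1,0.0362,0.01515,0,0,0,0,-1,0.0362,0.01515,0,0,0,0,-1,0.0362,0.01515,0,0,0,0,-1,0.0362,0.01515,0,0,0,0,-1,0.0362,0.01515,0,0,0,0,-1]}}

```text
clock: 2.68
eef_pos: [0.3372, -0.2144, 0.3039]
tool_rot: [0.778, 0.629, 0.0, 0.0]
ft_force: [0.7, -0.6, -0.3]
grip_width: 0.0853
```

Emit:
{"op": "drive_tool", "data": {"steps": [0.0362,0.01515,0,0,0,0,-1,0.0362,0.01515,0,0,0,0,-1,0.0362,0.01515,0,0,0,0,-1,0.0362,0.01515,0,0,0,0,-1,0.0362,0.01515,0,0,0,0,-1,0.0362,0.01515,0,0,0,0,-1,0.0362,0.01515,0,0,0,0,-1,0.0362,0.01515,0,0,0,0,-1]}}

```text
clock: 3.35
eef_pos: [0.5159, 0.044, 0.3037]
tool_rot: [0.777, 0.629, -0.0, -0.0]
ft_force: [0.4, -0.1, -0.4]
grip_width: 0.0857
```

Emit:
{"op": "drive_tool", "data": {"steps": [0,0,0,0,0,0,-1,0,0,0,0,0,0,-1,0,0,0,0,0,0,-1]}}

```text
clock: 3.6
eef_pos: [0.5148, 0.042, 0.3033]
tool_rot: [0.777, 0.629, -0.001, -0.0]
ft_force: [0.1, -0.8, -0.4]
grip_width: 0.085
```

```bash
python3 - <<'E'
from h import *
from workcell import bot,vision
rel([.533,.039,.18],bot)
m=vision.camera_model("wrist"); print(m)
p,d=vision.camera("wrist"); np.savez("wrist0.npz",p=p,d=d,**m)
cv2.imwrite("pics/wrist0.png",cv2.resize(p[:,:,::-1],(800,600),interpolation=cv2.INTER_CUBIC))
E
```

```text
clk 3.6 eef [0.5148 0.042  0.3033] theta 78.02515169191689 tilt [-0.0019 -0.0006 -1.    ] j [ 0.0816  0.2749  0.0489  1.3467 -0.0004  0.2906]
tool delta [0.001  0.0187 0.1232] rows 3.0060303771441474
{'mtx': array([[297.3186,   0.    , 257.9783],
       [  0.    , 297.3186, 191.4129],
       [  0.    ,   0.    ,   1.    ]]), 'rvec': array([-2.2735, -1.8414, -0.2453]), 'tvec': array([-0.1486, -0.5103,  0.2475])}
```

View pics/wrist0.png

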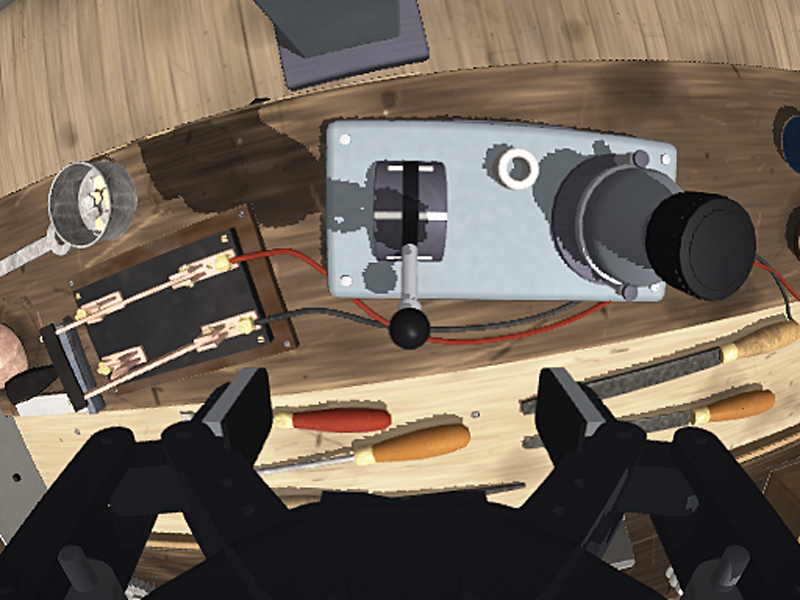

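The wrist view is clear: the knob is at (410,328), the middle mark at (411,215) and the cap's top centre at about (714,247). I'll turn these into positions.

```bash
cat >> h.py <<'E'
def wr(f,U,V,z,sc=800/512):
    m=np.load(f); R=cv2.Rodrigues(m["rvec"])[0]; c=-R.T@m["tvec"]
    u=(U+.5)/sc-.5-m["mtx"][0,2]; v=(V+.5)/sc-.5-m["mtx"][1,2]; r=np.hypot(u,v); a=r/m["mtx"][0,0]
    d=R.T@np.array([np.sin(a)*u/r,np.sin(a)*v/r,np.cos(a)]); return c+d*(z-c[2])/d[2]
E
python3 - <<'E'
from h import *
f="wrist0.npz"
print("knob",wr(f,410,328,.1227)); print("mark",wr(f,374,215,.083),wr(f,447,215,.083),wr(f,411,215,.085))
print("captop",wr(f,714,247,.185)); print("bush",wr(f,518,169,.072))
s=[wr(f,*q,.052) for q in [(346,139),(665,160),(346,281)]]; print(s)
E
```

```text
knob [0.5328 0.0426 0.1227]
mark [0.469  0.0336 0.083 ] [0.4784 0.0782 0.083 ] [0.4737 0.0562 0.085 ]
captop [0.5045 0.197  0.185 ]
bush [0.4584 0.1309 0.072 ]
[array([0.4153, 0.0237, 0.052 ]), array([0.4683, 0.2555, 0.052 ]), array([0.5126, 0.0014, 0.052 ])]
```

```bash
python3 -c "
from h import *
from workcell import bot
rel([.5328,.0426,.177],bot)"
```

```text
clk 3.65 eef [0.5146 0.0414 0.3036] theta 77.9671386549491 tilt [-0.0014 -0.0005 -1.    ] j [ 0.0804  0.274   0.0485  1.3467 -0.0003  0.2905]
tool delta [0.005  0.0177 0.1266] rows 3.0867011421117314
```

Emit:
{"op": "drive_tool", "data": {"steps": [0.005,0.0177,0,0,0,0,-1,0,0,0.025,0,0,0,-1,0,0,0.025,0,0,0,-1,0,0,0.025,0,0,0,-1,0,0,0.025,0,0,0,-1,0,0,0.0266,0,0,0,-1,0,0,0,0,0,0,-1,0,0,0,0,0,0,-1]}}

```text
clock: 4.32
eef_pos: [0.5321, 0.0418, 0.1767]
tool_rot: [0.778, 0.629, -0.002, -0.001]
ft_force: [0.7, -0.1, 1.2]
grip_width: 0.0853
```

```bash
python3 - <<'E'
from h import *
from workcell import bot,vision
rel([.5328,.0426,.177],bot)
m=vision.camera_model("wrist")
p,d=vision.camera("wrist"); np.savez("wrist1.npz",p=p,d=d,**m)
cv2.imwrite("pics/wrist1.png",cv2.resize(p[:,:,::-1],(800,600),interpolation=cv2.INTER_CUBIC))
E
```

```text
clk 4.3167 eef [0.5321 0.0418 0.1767] theta 77.89382775010284 tilt [-0.0037 -0.0004 -1.    ] j [ 0.0785  0.3973 -0.12    1.0572 -0.0001  0.2898]
tool delta [ 0.0009  0.0005 -0.0003] rows 0.02150062593561114
```

View pics/wrist1.png

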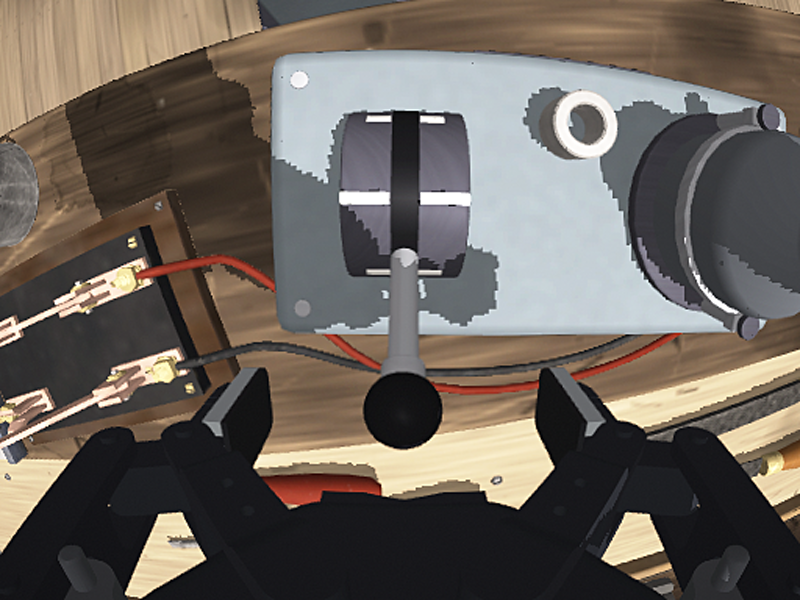

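The knob at (402,410) sits centred between the open pads, so I'll close.

Emit:
{"op": "drive_tool", "data": {"steps": [0,0,0,0,0,0,1,0,0,0,0,0,0,1,0,0,0,0,0,0,1,0,0,0,0,0,0,1,0,0,0,0,0,0,1,0,0,0,0,0,0,1,0,0,0,0,0,0,1,0,0,0,0,0,0,1]}}

```text
clock: 5.03
eef_pos: [0.5341, 0.0415, 0.1782]
tool_rot: [0.777, 0.629, -0.001, 0.002]
ft_force: [0.1, -5.8, 4.2]
grip_width: 0.021
```

```bash
python3 - <<'E'
from h import *
from workcell import bot,vision
rel([.4737,.0556,.199],bot); o=bot.get_obs(); print(o['grip_width'],o['ft_force'],o['ft_torque'])
m=vision.camera_model("wrist")
p,d=vision.camera("wrist"); np.savez("wrist2.npz",p=p,d=d,**m)
cv2.imwrite("pics/wrist2.png",cv2.resize(p[:,:,::-1],(800,600),interpolation=cv2.INTER_CUBIC))
E
```

```text
clk 5.0333 eef [0.5341 0.0415 0.1782] theta 77.96784952835199 tilt [ 0.0016 -0.0047 -1.    ] j [ 0.0796  0.3964 -0.117   1.0562 -0.0048  0.2896]
tool delta [ 0.0011 -0.062  -0.021 ] rows 1.511729298991476
0.02096249302605897 [ 0.0715 -5.8017  4.2062] [-1.353   0.1252  0.0754]
```

View pics/wrist2.png

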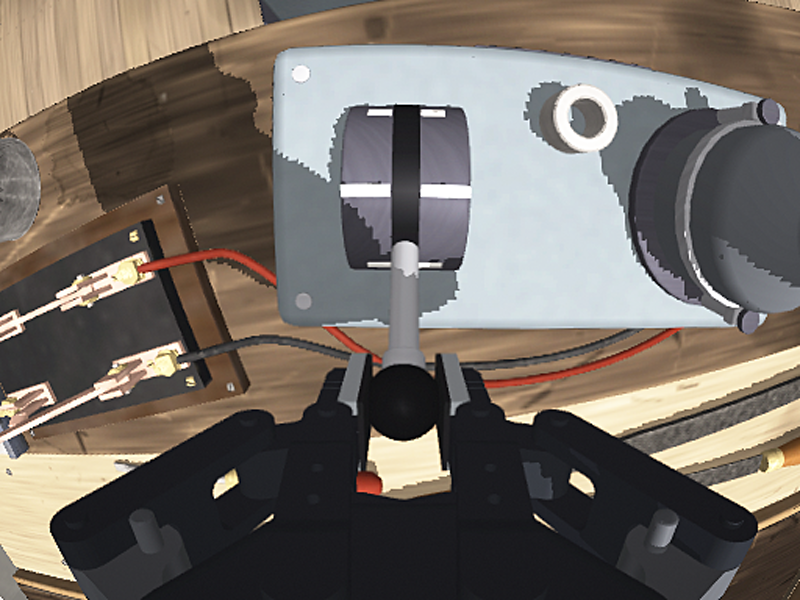

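Emit:
{"op": "drive_tool", "data": {"steps": [0,-0.0088,-0.0064,0,0,0,1,0,-0.0095,-0.0054,0,0,0,1,0,-0.0101,-0.0043,0,0,0,1,0,-0.0104,-0.0031,0,0,0,1,0,-0.0108,-0.0019,0,0,0,1,0,-0.0109,-0.0006,0,0,0,1,0,0,0,0,0,0,1,0,0,0,0,0,0,1]}}

```text
clock: 5.75
eef_pos: [0.4746, 0.0563, 0.1997]
tool_rot: [0.777, 0.63, 0.001, 0.0]
ft_force: [0.1, -0.7, 0.1]
grip_width: -0.0001
```

```bash
python3 - <<'E'
from h import *
from workcell import bot,vision
rel([.4737,.0556,.199],bot); o=bot.get_obs(); print(o['grip_width'],o['ft_force'],o['ft_torque'])
m=vision.camera_model("wrist")
p,d=vision.camera("wrist"); np.savez("wrist3.npz",p=p,d=d,**m)
cv2.imwrite("pics/wrist3.png",cv2.resize(p[:,:,::-1],(800,600),interpolation=cv2.INTER_CUBIC))
E
```

```text
clk 5.75 eef [0.4746 0.0563 0.1997] theta 78.08887539505287 tilt [ 0.002   0.0006 -1.    ] j [ 0.118   0.2704 -0.2396  1.0588  0.0004  0.3259]
tool delta [-0.0009 -0.0008  0.0007] rows 0.0221897334327334
-7.788844254544438e-05 [ 0.1066 -0.7265  0.0592] [-0.0269  0.008  -0.0253]
```

View pics/wrist3.png

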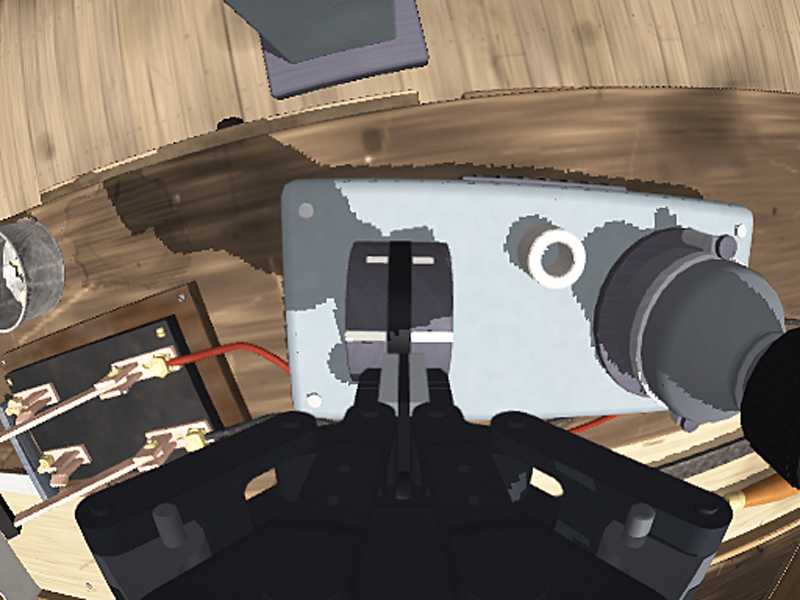

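The fingers closed to 0 mm, so the knob slipped out, and the gripper hides the lever in this view. I'll go up, open, and look.

Emit:
{"op": "drive_tool", "data": {"steps": [0,0,-0.025,0,0,0,1,0,0,-0.025,0,0,0,1,0,0,-0.025,0,0,0,-1,0,0,-0.025,0,0,0,-1,0,0,0,0,0,0,-1,0,0,0,0,0,0,-1]}}

```text
clock: 6.3
eef_pos: [0.4761, 0.056, 0.3007]
tool_rot: [0.777, 0.63, 0.002, 0.001]
ft_force: [0.4, -0.0, -0.0]
grip_width: 0.0487
```

```bash
python3 - <<'E'
from h import *
from workcell import bot,vision
rel([.4737,.0556,.199],bot)
m=vision.camera_model("wrist")
p,d=vision.camera("wrist"); np.savez("wrist4.npz",p=p,d=d,**m)
cv2.imwrite("pics/wrist4.png",cv2.resize(p[:,:,::-1],(800,600),interpolation=cv2.INTER_CUBIC))
E
```

```text
clk 6.3 eef [0.4761 0.056  0.3007] theta 78.0340020198054 tilt [ 0.005   0.0008 -1.    ] j [ 0.117   0.1981 -0.0579  1.3098  0.0002  0.3259]
tool delta [-0.0011 -0.0028  0.1017] rows 2.4802682633991204
```

View pics/wrist4.png

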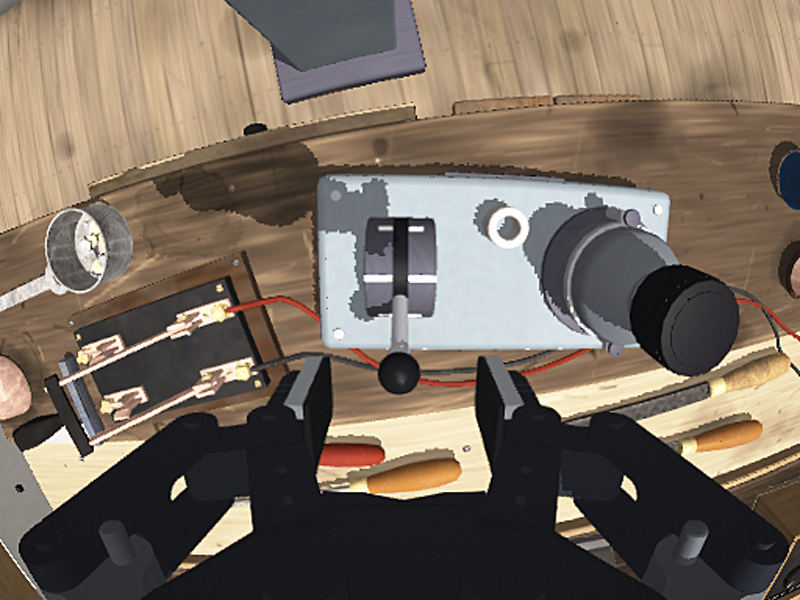

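```bash
python3 - <<'E'
from h import *
def d2(U,V,f):
    a=wr(f,U,V,0.);b=wr(f,U,V,.2); return a,(b-a)/np.linalg.norm(b-a)
def tri(L):
    A=0;B=0
    for U,V,f in L:
        p,d=d2(U,V,f);M=np.eye(3)-np.outer(d,d);A=A+M;B=B+M@p
    return np.linalg.solve(A,B)
print(tri([(410,328,"wrist0.npz"),(402,409,"wrist1.npz")]))
for f,U,V in [("wrist0.npz",410,328),("wrist1.npz",402,409),("wrist4.npz",399,373)]:
  d=np.load(f)["d"];u,v=int(U*.64),int(V*.64);print(f,d[v,u])
  m=np.load(f);R=cv2.Rodrigues(m["rvec"])[0]
  for z in (.117,.1227,.128):
    P=wr(f,U,V,z); print(P,"depth",(R@P+m["tvec"])[2], "radius", np.hypot(P[0]-.4737,P[2]-.05, P[1]*0) if 0 else np.sqrt(((P-[.4737,.0556,.05])**2).sum()))
# camera pose relative to tool: project grasp point
E
```

```text
[0.5329 0.0422 0.1219]
wrist0.npz 0.25253397
[0.5347 0.0423 0.117 ] depth 0.2692578782680971 radius 0.0915540896575342
[0.5328 0.0426 0.1227] depth 0.2632511963830949 radius 0.09455842606931719
[0.531  0.0429 0.128 ] depth 0.2576660360338824 radius 0.09760227710538819
wrist1.npz 0.12720671
[0.5354 0.0413 0.117 ] depth 0.1428933527067952 radius 0.0921911242983035
[0.5324 0.042  0.1227] depth 0.13658114295011492 radius 0.09440103768713776
[0.5295 0.0426 0.128 ] depth 0.13071189528162272 radius 0.09680187378832429
wrist4.npz 0.24454835
[0.5229 0.0445 0.117 ] depth 0.2742844362523753 radius 0.08385656411003928
[0.5204 0.0451 0.1227] depth 0.2680927766418399 radius 0.08701422116065627
[0.518  0.0457 0.128 ] depth 0.2623356194601141 radius 0.0902425509531483
```

```bash
python3 - <<'E'
from h import *
# wrist2 with eef at that time
q=[.777,.629,-.001,.002]; r=Ro.from_quat(np.array(q)/np.linalg.norm(q)); t=np.array([.5341,.0415,.1782])
m=np.load("wrist2.npz");R=cv2.Rodrigues(m["rvec"])[0]
def pr(P):
    c=R@P+m["tvec"]; rr=np.hypot(c[0],c[1]); a=np.arctan2(rr,c[2])*m["mtx"][0,0]
    u=m["mtx"][0,2]+a*c[0]/rr; v=m["mtx"][1,2]+a*c[1]/rr; return np.array([u,v])*800/512
for x in(-.0105,.0105):
  for y in(-.011,.011):
    for z in(.035,.054,.073): print(x,y,z,pr(r.apply([x,y,z])+t))
for P in ([.5328,.0426,.1227],): print(pr(np.array(P)), "in tool", r.inv().apply(P-t))
P=wr("wrist2.npz",403,402,.1227);print(P)
p=m["p"][200:330,190:330,::-1]; cv2.imwrite("pics/w2c.png",cv2.resize(p,None,fx=5,fy=4.6*5/4.6,interpolation=cv2.INTER_CUBIC)[:600])
E
```

```text
-0.0105 -0.011 0.035 [359.0583 404.992 ]
-0.0105 -0.011 0.054 [364.6885 374.0693]
-0.0105 -0.011 0.073 [369.1042 350.1019]
-0.0105 0.011 0.035 [362.4992 474.153 ]
-0.0105 0.011 0.054 [367.1089 437.8862]
-0.0105 0.011 0.073 [370.867 408.75 ]
0.0105 -0.011 0.035 [442.0175 404.994 ]
0.0105 -0.011 0.054 [436.9481 374.0507]
0.0105 -0.011 0.073 [432.9749 350.0738]
0.0105 0.011 0.035 [439.0538 474.1823]
0.0105 0.011 0.054 [434.8845 437.8902]
0.0105 0.011 0.073 [431.4883 408.74  ]
[404.3296 400.3624] in tool [ 0.001  -0.0016  0.0555]
[0.5332 0.042  0.1227]
```

View pics/w2c.png

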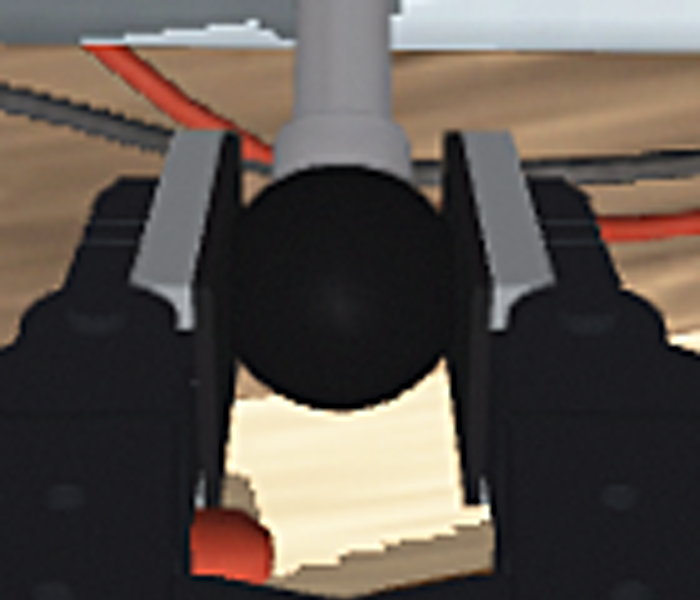

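The ball was properly between the pads, yet it squeezed out sideways and left the lever at about 0.46 rad. I'll turn the gripper 90° so the jaws act along the swing and push the lever positively.

Emit:
{"op": "drive_tool", "data": {"steps": [0,0,0,0,0,7,-1,0,0,0,0,0,7,-1,0,0,0,0,0,7,-1,0,0,0,0,0,7,-1,0,0,0,0,0,7,-1,0,0,0,0,0,7,-1,0,0,0,0,0,7,-1,0,0,0,0,0,7,-1]}}

```text
clock: 7.02
eef_pos: [0.474, 0.0557, 0.2972]
tool_rot: [0.982, 0.188, -0.002, -0.0]
ft_force: [-0.4, -0.5, -0.4]
grip_width: 0.0854
```

Emit:
{"op": "drive_tool", "data": {"steps": [0,0,0,0,0,7,-1,0,0,0,0,0,7,-1,0,0,0,0,0,7,-1,0,0,0,0,0,7,-1,0,0,0,0,0,6.2,-1,0,0,0,0,0,0,-1,0,0,0,0,0,0,-1]}}

```text
clock: 7.6
eef_pos: [0.4741, 0.0558, 0.2977]
tool_rot: [0.995, -0.105, -0.001, 0.0]
ft_force: [0.2, 0.9, 0.9]
grip_width: 0.0857
```

```bash
python3 - <<'E'
from h import *
from workcell import bot,vision
rel([.503,.0493,.193],bot)
m=vision.camera_model("wrist")
p,d=vision.camera("wrist"); np.savez("wrist5.npz",p=p,d=d,**m)
cv2.imwrite("pics/wrist5.png",cv2.resize(p[:,:,::-1],(800,600),interpolation=cv2.INTER_CUBIC))
E
```

```text
clk 7.6 eef [0.4741 0.0558 0.2977] theta -12.00630454759723 tilt [-0.0025 -0.0003 -1.    ] j [ 0.117   0.2005 -0.0629  1.3099  0.      1.8974]
tool delta [0.0298 0.0002 0.1046] rows 2.5508264142328083
```

View pics/wrist5.png

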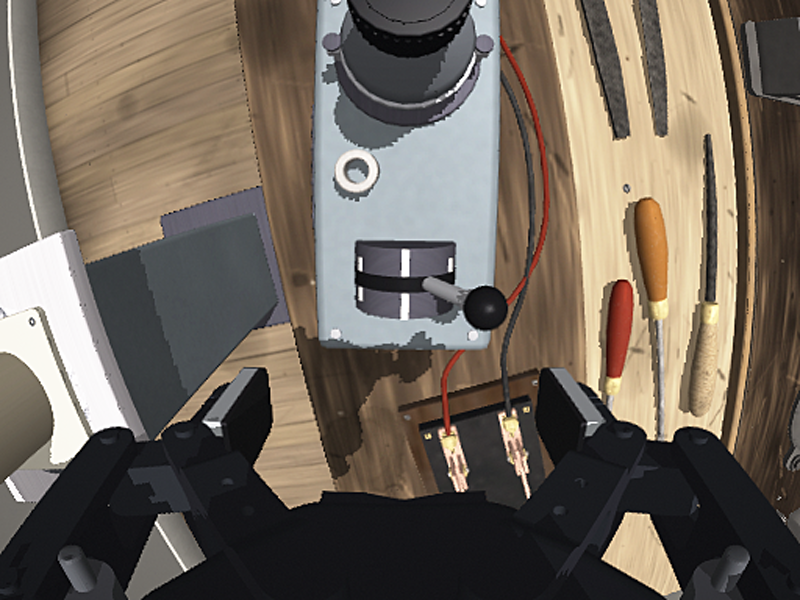

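```bash
python3 - <<'E'
from h import *
m=np.load("wrist5.npz");R=cv2.Rodrigues(m["rvec"])[0];c=-R.T@m["tvec"];print("cam",c)
for a in (.4,.5,.6,.7):
    z=.05+.095*np.cos(a);P=wr("wrist5.npz",486,307,z);print(a,P,np.arcsin(((P[0]-.4737)*.9775-(P[1]-.0556)*.211)/.095))
print("mark",wr("wrist5.npz",405,283,.085),"cap",wr("wrist5.npz",405,305,.085))
E
```

```text
cam [0.4879 0.1218 0.3667]
0.4 [0.5152 0.0476 0.1375] 0.4609839657583137
0.5 [0.5157 0.0463 0.1334] 0.46997092924121514
0.6 [0.5163 0.0447 0.1284] 0.48082497421469955
0.7 [0.517  0.0428 0.1227] 0.49346955549486
mark [0.4741 0.0567 0.085 ] cap [0.4712 0.0427 0.085 ]
```

Emit:
{"op": "drive_tool", "data": {"steps": [0.0298,0,0,0,0,0,-1,0,0,0.025,0,0,0,-1,0,0,0.025,0,0,0,-1,0,0,0.025,0,0,0,-1,0,0,0.025,0,0,0,-1,0,0,0.0046,0,0,0,-1,0,0,0,0,0,0,-1]}}

```text
clock: 8.23
eef_pos: [0.5021, 0.0494, 0.1924]
tool_rot: [0.994, -0.105, -0.003, 0.001]
ft_force: [-0.4, -0.2, -0.1]
grip_width: 0.0855
```

Emit:
{"op": "drive_tool", "data": {"steps": [0,0,0,0,0,0,0,0,0,0,0,0,0,0.2,0,0,0,0,0,0,0.3,0,0,0,0,0,0,0.4,0,0,0,0,0,0,0.4,0,0,0,0,0,0,0.4]}}

```text
clock: 8.73
eef_pos: [0.5054, 0.0496, 0.1961]
tool_rot: [0.994, -0.106, 0.003, -0.0]
ft_force: [3.6, 0.5, 2.7]
grip_width: 0.0257
```

```bash
python3 - <<'E'
from h import *
from workcell import bot,vision
rel([.4737,.0556,.2],bot);print(bot.get_obs()['ft_force'],bot.get_obs()['grip_width'])
m=vision.camera_model("wrist")
p,d=vision.camera("wrist"); np.savez("wrist6.npz",p=p,d=d,**m)
cv2.imwrite("pics/wrist6.png",cv2.resize(p[:,:,::-1],(800,600),interpolation=cv2.INTER_CUBIC))
E
```

```text
clk 8.7333 eef [0.5054 0.0496 0.1961] theta -12.164282874952354 tilt [ 0.0053  0.0002 -1.    ] j [ 0.0979  0.3265 -0.1703  1.0688 -0.0003  1.881 ]
tool delta [-0.0323  0.0008 -0.004 ] rows 0.7867994612333237
[3.5619 0.494  2.6736] 0.02568195183168631
```

View pics/wrist6.png

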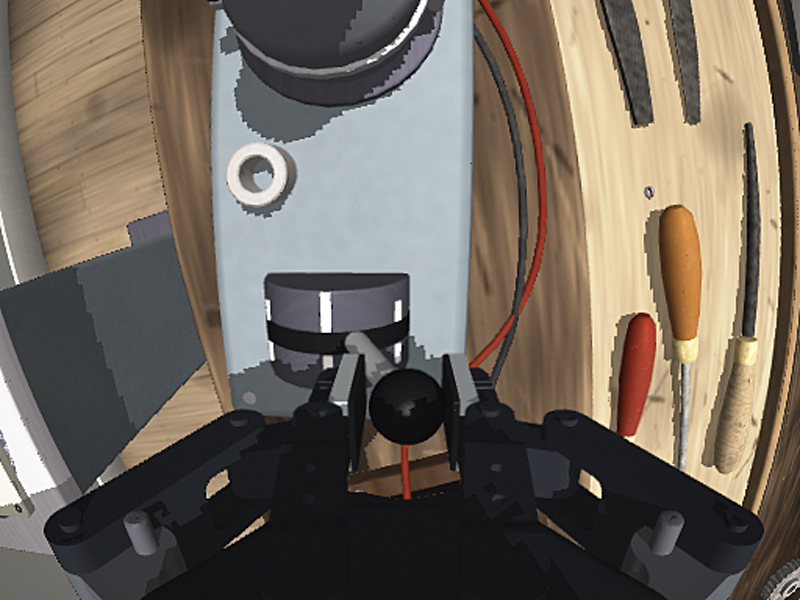

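Emit:
{"op": "drive_tool", "data": {"steps": [-0.0075,0,-0.002,0,0,0,0.4,-0.0075,0,-0.002,0,0,0,0.4,-0.0075,0,-0.001,0,0,0,0.4,-0.0075,0,-0.001,0,0,0,0.4,0,0,0,0,0,0,0.4,0,0,0,0,0,0,0.4,0,0,0,0,0,0,0.4]}}

```text
clock: 9.37
eef_pos: [0.4732, 0.0559, 0.1998]
tool_rot: [0.994, -0.106, -0.001, 0.0]
ft_force: [-0.0, 0.1, 0.7]
grip_width: 0.0257
```

```bash
python3 - <<'E'
from h import *
from workcell import bot,vision
rel([.4737,.0556,.2],bot);print(bot.get_obs()['ft_force'],bot.get_obs()['grip_width'])
m=vision.camera_model("wrist")
p,d=vision.camera("wrist"); np.savez("wrist7.npz",p=p,d=d,**m)
cv2.imwrite("pics/wrist7.png",cv2.resize(p[:,:,::-1],(800,600),interpolation=cv2.INTER_CUBIC))
E
```

```text
clk 9.3667 eef [0.4732 0.0559 0.1998] theta -12.146018161332469 tilt [-0.0024 -0.0001 -1.    ] j [ 0.1175  0.2704 -0.2393  1.0635  0.0002  1.9003]
tool delta [ 0.0005  0.0002 -0.0002] rows 0.012795668680116848
[-0.0294  0.13    0.7427] 0.02566426989768268
```

View pics/wrist7.png

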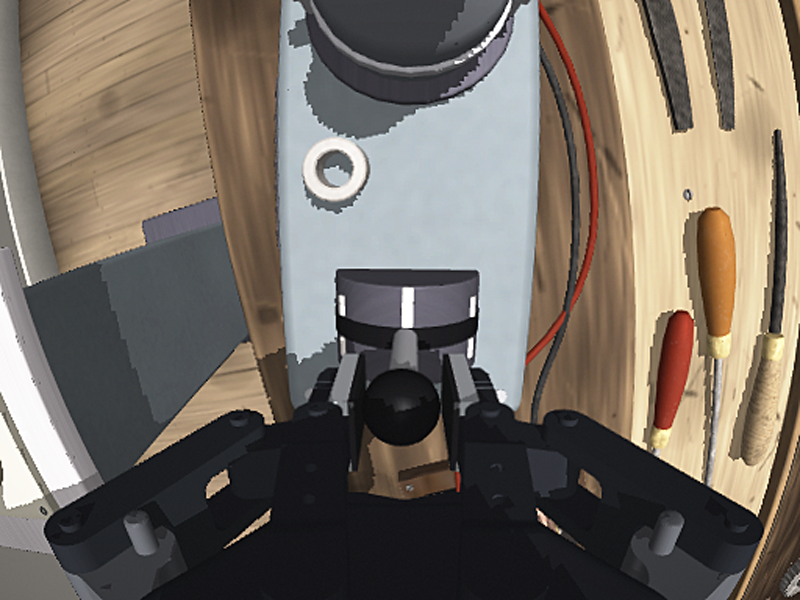

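The lever now stands in line with the long mark at (407,308). I'll open, retreat upward and check.

Emit:
{"op": "drive_tool", "data": {"steps": [0,0,0,0,0,0,0,0,0,0,0,0,0,-1,0,0,0,0,0,0,-1,0,0,0,0,0,0,-1,0,0,-0.03,0,0,0,-1,0,0,-0.035,0,0,0,-1,0,0,-0.035,0,0,0,-1,0,0,0,0,0,0,-1]}}

```text
clock: 10.08
eef_pos: [0.4773, 0.0562, 0.3074]
tool_rot: [0.994, -0.106, 0.006, -0.001]
ft_force: [1.3, 0.6, 0.7]
grip_width: 0.0855
```

```bash
python3 - <<'E'
from h import *
from workcell import bot,vision
rel([.5,.185,.3],bot)
m=vision.camera_model("wrist")
p,d=vision.camera("wrist"); np.savez("wrist8.npz",p=p,d=d,**m)
cv2.imwrite("pics/wrist8.png",cv2.resize(p[:,:,::-1],(800,600),interpolation=cv2.INTER_CUBIC))
E
```

```text
clk 10.0833 eef [0.4773 0.0562 0.3074] theta -12.170841368389754 tilt [ 0.0124  0.0015 -0.9999] j [ 0.1171  0.1924 -0.0475  1.3184  0.      1.9003]
tool delta [-0.0051 -0.1307  0.0079] rows 3.187947735035184
```

View pics/wrist8.png

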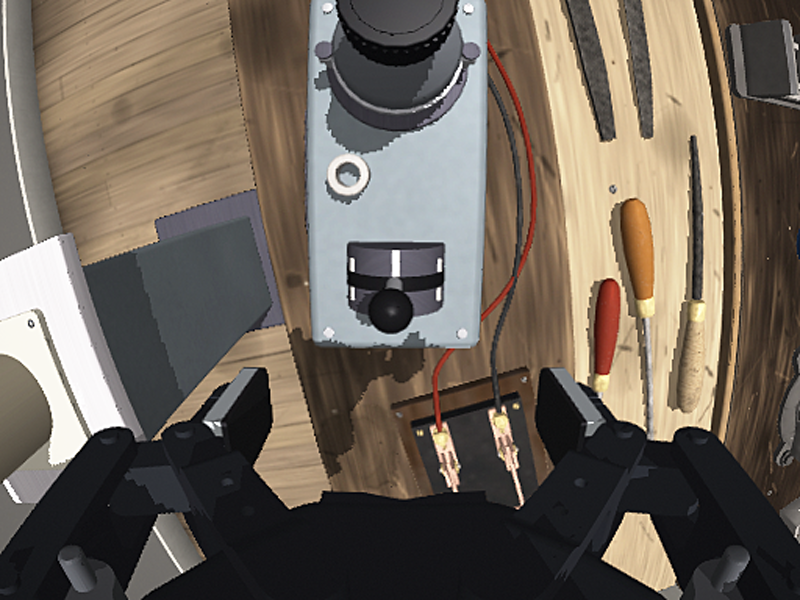

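```bash
python3 - <<'E'
from h import *
from workcell import bot,vision
rel([.5,.185,.3],bot)
m=vision.camera_model("wrist")
p,d=vision.camera("wrist"); np.savez("wrist9.npz",p=p,d=d,**m)
cv2.imwrite("pics/wrist9.png",cv2.resize(p[:,:,::-1],(800,600),interpolation=cv2.INTER_CUBIC)[150:450,200:600])
P=wr("wrist8.npz",391,310,.145);print(P,"mark",wr("wrist8.npz",396,264,.085))
E
```

```text
clk 10.1333 eef [0.4765 0.0561 0.3044] theta -12.168373806177796 tilt [ 0.0088  0.001  -1.    ] j [ 0.1171  0.1944 -0.0526  1.3148  0.      1.9003]
tool delta [-0.0042 -0.131   0.0048] rows 3.194964188456183
[0.4721 0.0564 0.145 ] mark [0.4771 0.0686 0.085 ]
```

View pics/wrist9.png

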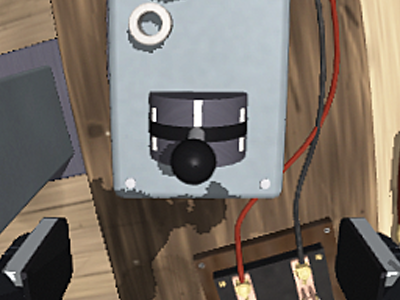

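Lever offset is about -0.02 rad, which is good. Next I'll move toward the bottle for a good look at the cap.

Emit:
{"op": "drive_tool", "data": {"steps": [0,-0.027,0,0,0,0,-1,0,-0.027,0,0,0,0,-1,0,-0.027,0,0,0,0,-1,0,0,0,0,0,0,-1,0,0,0,0,0,0,-1,0,0,0,0,0,0,-1]}}

```text
clock: 10.68
eef_pos: [0.4906, 0.1347, 0.2989]
tool_rot: [0.994, -0.106, -0.001, 0.001]
ft_force: [-0.4, -0.8, 0.8]
grip_width: 0.0853
```

```bash
python3 - <<'E'
from h import *
from workcell import bot,vision
rel([.5,.185,.3],bot)
m=vision.camera_model("wrist")
p,d=vision.camera("wrist"); np.savez("wrist10.npz",p=p,d=d,**m)
cv2.imwrite("pics/wrist10.png",cv2.resize(p[:,:,::-1],(800,600),interpolation=cv2.INTER_CUBIC))
E
```

```text
clk 10.6833 eef [0.4906 0.1347 0.2989] theta -12.136583169538957 tilt [-0.003  -0.0012 -1.    ] j [ 0.2682  0.2623  0.0206  1.3323 -0.0004  2.0508]
tool delta [-0.0014 -0.0511 -0.0012] rows 1.2464711207642605
```

View pics/wrist10.png

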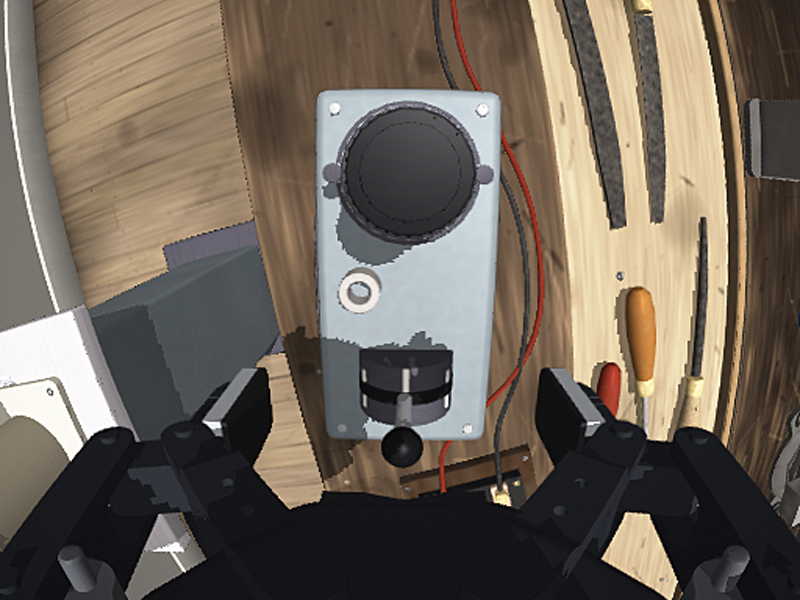

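```bash
python3 - <<'E'
from h import *
f="wrist10.npz"
print("cap",wr(f,410.5,172.5,.185), "rim",wr(f,344,173,.185),wr(f,475,173,.185),wr(f,410,109,.185),wr(f,410,238,.185))
print("knob",wr(f,402,447,.145))
P=wr(f,410.5,172.5,.185)
from workcell import bot
rel([.5052,.1995,.224],bot)
E
```

```text
cap [0.5068 0.2012 0.185 ] rim [0.4814 0.2068 0.185 ] [0.5316 0.1961 0.185 ] [0.5119 0.2259 0.185 ] [0.5012 0.1759 0.185 ]
knob [0.4719 0.0564 0.145 ]
clk 10.7333 eef [0.4907 0.1344 0.2993] theta -12.1858121591773 tilt [-0.0024 -0.001  -1.    ] j [ 0.2674  0.2617  0.0208  1.3325 -0.0003  2.0509]
tool delta [ 0.0006 -0.0668  0.0752] rows 1.8341554828234108
```

```bash
python3 -c "
from h import *
from workcell import bot
rel([.506,.2010,.218],bot)"
```

```text
clk 10.7333 eef [0.4907 0.1344 0.2993] theta -12.1858121591773 tilt [-0.0024 -0.001  -1.    ] j [ 0.2674  0.2617  0.0208  1.3325 -0.0003  2.0509]
tool delta [ 0.001  -0.0685  0.0812] rows 1.9804134859332068
```

Emit:
{"op": "drive_tool", "data": {"steps": [0.001,-0.0345,0,0,0,0,-1,0,-0.034,0,0,0,0,-1,0,0,0,0,0,0,-1,0,0,0.02,0,0,0,-1,0,0,0.02,0,0,0,-1,0,0,0,0,0,0,-1,0,0,0,0,0,0,-1]}}

```text
clock: 11.32
eef_pos: [0.5059, 0.2005, 0.2594]
tool_rot: [0.994, -0.107, -0.002, 0.001]
ft_force: [0.3, -0.0, 0.8]
grip_width: 0.0854
```

```bash
python3 - <<'E'
from h import *
from workcell import bot,vision
rel([.506,.2010,.218],bot)
m=vision.camera_model("wrist")
p,d=vision.camera("wrist"); np.savez("wrist11.npz",p=p,d=d,**m)
cv2.imwrite("pics/wrist11.png",cv2.resize(p[:,:,::-1],(800,600),interpolation=cv2.INTER_CUBIC))
E
```

```text
clk 11.3167 eef [0.5059 0.2005 0.2594] theta -12.230926603761567 tilt [-0.0034 -0.0015 -1.    ] j [ 0.3774  0.3524  0.0418  1.2639 -0.0001  2.1617]
tool delta [ 0.0001 -0.0006  0.0414] rows 1.0092795501209042
```

View pics/wrist11.png

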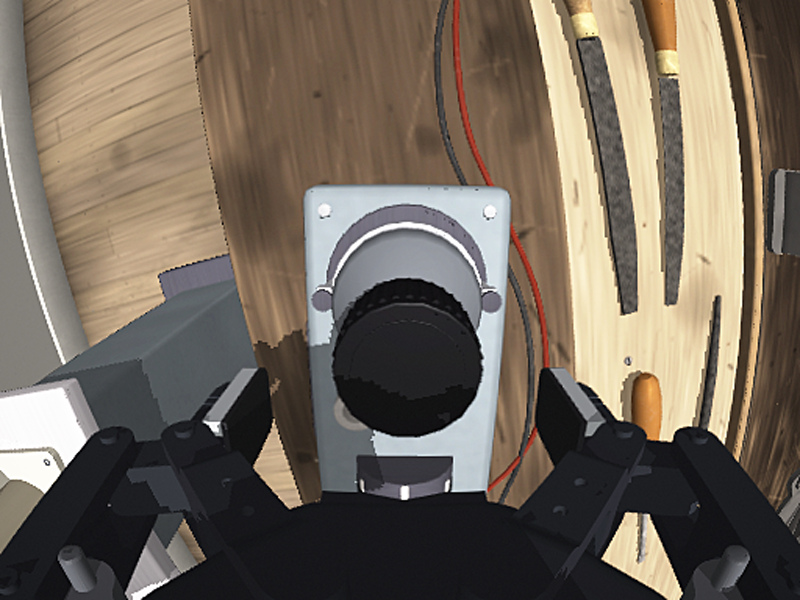

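The cap, centred at (408,372), sits midway between the open fingers. I'll descend, then close.

Emit:
{"op": "drive_tool", "data": {"steps": [0,-0.0005,0.014,0,0,0,-1,0,0,0.014,0,0,0,-1,0,0,0.0134,0,0,0,-1,0,0,0,0,0,0,-1,0,0,0,0,0,0,-1]}}

```text
clock: 11.78
eef_pos: [0.5071, 0.2019, 0.2199]
tool_rot: [0.994, -0.106, 0.0, -0.0]
ft_force: [-0.6, 0.4, -0.3]
grip_width: 0.0857
```

Emit:
{"op": "drive_tool", "data": {"steps": [0,0,0,0,0,0,0,0,0,0,0,0,0,0.5,0,0,0,0,0,0,1,0,0,0,0,0,0,1,0,0,0,0,0,0,1,0,0,0,0,0,0,1]}}

```text
clock: 12.28
eef_pos: [0.5075, 0.2025, 0.2206]
tool_rot: [0.994, -0.106, 0.001, -0.001]
ft_force: [-0.4, -0.2, 6.0]
grip_width: 0.0503
```

```bash
python3 - <<'E'
from h import *
from workcell import bot,vision
rel([.506,.2010,.218],bot);print(bot.get_obs()['ft_force'],bot.get_obs()['grip_width'])
m=vision.camera_model("wrist")
p,d=vision.camera("wrist"); np.savez("wrist12.npz",p=p,d=d,**m)
cv2.imwrite("pics/wrist12.png",cv2.resize(p[:,:,::-1],(800,600),interpolation=cv2.INTER_CUBIC))
E
```

```text
clk 12.2833 eef [0.5075 0.2025 0.2206] theta -12.164558691754417 tilt [ 0.0026  0.0008 -1.    ] j [ 0.3797  0.3786 -0.0245  1.165  -0.0002  2.1628]
tool delta [-0.0012  0.0017  0.0026] rows 0.062467293209668574
[-0.447  -0.2167  6.0164] 0.05026920964997854
```

View pics/wrist12.png

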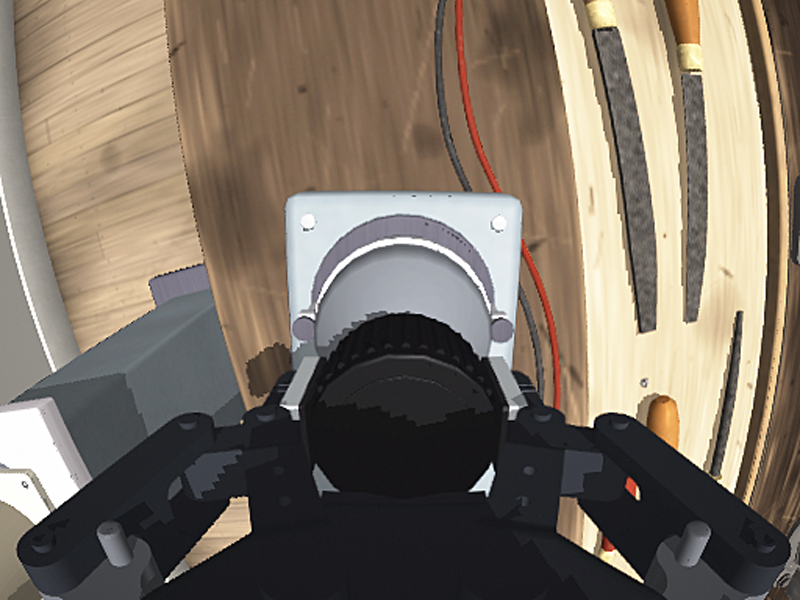

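Emit:
{"op": "drive_tool", "data": {"steps": [0,0,0.002,0,0,0,1,0,0,0.002,0,0,0,1,0,0,0.002,0,0,0,1,0,0,0.001,0,0,0,1,0,0,0,0,0,0,1,0,0,0,0,0,0,1]}}

```text
clock: 12.83
eef_pos: [0.5075, 0.2024, 0.2142]
tool_rot: [0.994, -0.106, 0.001, -0.001]
ft_force: [-1.7, -0.3, 9.4]
grip_width: 0.0504
```

```bash
python3 - <<'E'
from h import *
from workcell import bot,vision
rel([.506,.2010,.218],bot);print(bot.get_obs()['ft_force'],bot.get_obs()['ft_torque'],bot.get_obs()['grip_width'])
E
```

```text
clk 12.8333 eef [0.5075 0.2024 0.2142] theta -12.163719939304945 tilt [ 0.003  0.001 -1.   ] j [ 0.3797  0.3832 -0.0352  1.1493 -0.0002  2.1627]
tool delta [-0.0012  0.0017 -0.0038] rows 0.09239777405426339
[-1.6756 -0.2606  9.4083] [-0.273   0.4766 -0.0135] 0.05039591732502835
```

Emit:
{"op": "drive_tool", "data": {"steps": [0,0,0.0008,0,0,0,1,0,0,0,0,0,-3,1,0,0,0,0,0,-4,1,0,0,0,0,0,-4,1,0,0,0,0,0,-4,1,0,0,0,0,0,-5,1,0,0,0,0,0,0,1]}}

```text
clock: 13.42
eef_pos: [0.508, 0.203, 0.2139]
tool_rot: [0.998, 0.07, 0.002, -0.001]
ft_force: [-2.1, 0.2, 9.5]
grip_width: 0.0506
```

```bash
python3 - <<'E'
from h import *
from workcell import bot,vision
rel([.506,.2010,.218],bot);print(bot.get_obs()['ft_force'],bot.get_obs()['ft_torque'],bot.get_obs()['grip_width'])
E
```

```text
clk 13.4167 eef [0.508  0.203  0.2139] theta 8.018667421192655 tilt [ 0.0045  0.0023 -1.    ] j [ 0.3799  0.3836 -0.0356  1.1466  0.0004  1.8108]
tool delta [-0.0022  0.0017 -0.0041] rows 0.10082717908599702
[-2.0777  0.206   9.5319] [-0.0078  0.2603  0.0642] 0.05060291496795617
```

Torque about z is only 0.06 N·m, so the cap is turning freely. Continuing.

Emit:
{"op": "drive_tool", "data": {"steps": [0,0,0.0003,0,0,-5,1,0,0,0,0,0,-6,1,0,0,0,0,0,-6,1,0,0,0,0,0,-6,1,0,0,0,0,0,-6,1,0,0,0,0,0,-6,1,0,0,0,0,0,-6,1,0,0,0,0,0,-4,1]}}

```text
clock: 14.08
eef_pos: [0.507, 0.2029, 0.2132]
tool_rot: [0.894, 0.447, 0.001, -0.0]
ft_force: [-4.6, 0.4, 9.8]
grip_width: 0.0499
```

Emit:
{"op": "drive_tool", "data": {"steps": [0,0,0,0,0,0,1,0,0,0,0,0,0,1,0,0,0,0,0,0,1]}}

```text
clock: 14.33
eef_pos: [0.5071, 0.2028, 0.2132]
tool_rot: [0.895, 0.445, 0.001, -0.0]
ft_force: [-3.3, -0.8, 9.4]
grip_width: 0.0502
```

```bash
python3 - <<'E'
from h import *
from workcell import bot,vision
rel([.506,.2010,.218],bot);print(bot.get_obs()['ft_force'],bot.get_obs()['ft_torque'],bot.get_obs()['grip_width'])
m=vision.camera_model("wrist")
p,d=vision.camera("wrist"); np.savez("wrist13.npz",p=p,d=d,**m)
cv2.imwrite("pics/wrist13.png",cv2.resize(p[:,:,::-1],(800,600),interpolation=cv2.INTER_CUBIC))
E
```

```text
clk 14.3333 eef [0.5071 0.2028 0.2132] theta 52.87243335966137 tilt [ 0.0024  0.0017 -1.    ] j [ 0.3802  0.3838 -0.037   1.1472  0.0007  1.0282]
tool delta [-0.0021  0.0002 -0.0048] rows 0.11600247634962353
[-3.3225 -0.7743  9.4379] [-0.0511  0.7041  0.0295] 0.050190758651625936
```

View pics/wrist13.png

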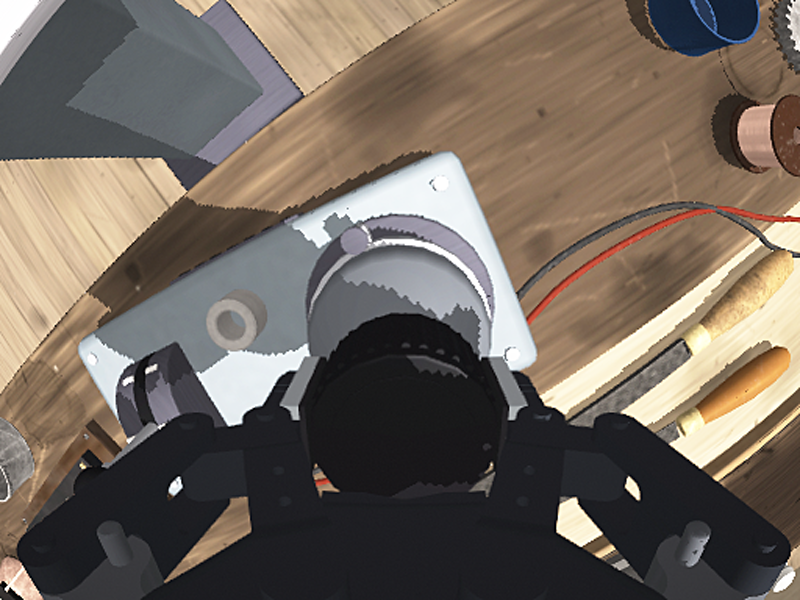

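Turned 65° with about 9.5 N still pressing up on the cap. Lifting straight up now, gently at first.

Emit:
{"op": "drive_tool", "data": {"steps": [0,0,-0.004,0,0,0,1,0,0,-0.004,0,0,0,1,0,0,-0.004,0,0,0,1,0,0,-0.004,0,0,0,1,0,0,0,0,0,0,1,0,0,0,0,0,0,1]}}

```text
clock: 14.88
eef_pos: [0.5069, 0.2023, 0.2268]
tool_rot: [0.896, 0.445, 0.0, 0.0]
ft_force: [-0.3, 0.5, -0.6]
grip_width: 0.0504
```

```bash
python3 - <<'E'
from h import *
from workcell import bot,vision
rel([.506,.2010,.298],bot);print(bot.get_obs()['ft_force'],bot.get_obs()['ft_torque'],bot.get_obs()['grip_width'])
E
```

```text
clk 14.8833 eef [0.5069 0.2023 0.2268] theta 52.83553202096283 tilt [ 0. -0. -1.] j [ 0.3797  0.3745 -0.0135  1.1828 -0.      1.0283]
tool delta [-0.0016  0.     -0.0712] rows 1.7353837282915692
[-0.3321  0.4582 -0.5724] [-0.0027  0.0466 -0.0143] 0.05042204698313642
```

Emit:
{"op": "drive_tool", "data": {"steps": [0,0,-0.012,0,0,0,1,0,0,-0.012,0,0,0,1,0,0,-0.012,0,0,0,1,0,0,-0.012,0,0,0,1,0,0,-0.012,0,0,0,1,0,0,-0.012,0,0,0,1,0,0,0,0,0,0,1,0,0,0,0,0,0,1]}}

```text
clock: 15.55
eef_pos: [0.5071, 0.2023, 0.2988]
tool_rot: [0.896, 0.445, 0.0, 0.0]
ft_force: [-0.2, -0.8, -1.1]
grip_width: 0.0503
```

Emit:
{"op": "drive_tool", "data": {"steps": [0,0,0,0,0,0,1,0,0,0,0,0,0,1,0,0,0,0,0,0,1,0,0,0,0,0,0,1]}}

```text
clock: 15.88
eef_pos: [0.5066, 0.2022, 0.2981]
tool_rot: [0.896, 0.445, -0.001, -0.0]
ft_force: [0.1, 0.2, -0.5]
grip_width: 0.0503
```

```bash
python3 - <<'E'
from h import *
from workcell import bot,vision
rel([.506,.2010,.298],bot);print(bot.get_obs()['ft_force'],bot.get_obs()['joint_vel'],bot.get_obs()['grip_width'])
m=vision.camera_model("wrist")
p,d=vision.camera("wrist"); np.savez("wrist14.npz",p=p,d=d,**m)
a=cv2.resize(p[:,:,::-1],(800,600),interpolation=cv2.INTER_CUBIC);cv2.imwrite("pics/wrist14.png",a)
s,_=vision.camera("scene");t,_=vision.camera("top")
b=cv2.resize(s[130:240,220:320,::-1],(400,440),interpolation=cv2.INTER_CUBIC);c=cv2.resize(t[160:270,190:290,::-1],(400,440),interpolation=cv2.INTER_CUBIC)
cv2.imwrite("pics/st.png",np.hstack([b,c]))
cv2.imwrite("pics/top_end.png",cv2.resize(t[:,:,::-1],(800,600)))
E
```

```text
clk 15.8833 eef [0.5066 0.2022 0.2981] theta 52.835947034956405 tilt [-0.0013 -0.0005 -1.    ] j [0.3797 0.3346 0.1181 1.3558 0.     1.0283]
tool delta [-0.0013  0.0002  0.0001] rows 0.031787109019255536
[ 0.0842  0.2188 -0.4846] [-0.0009  0.      0.0055  0.0014 -0.0005  0.0003] 0.05031173226064282
```

View pics/wrist14.png

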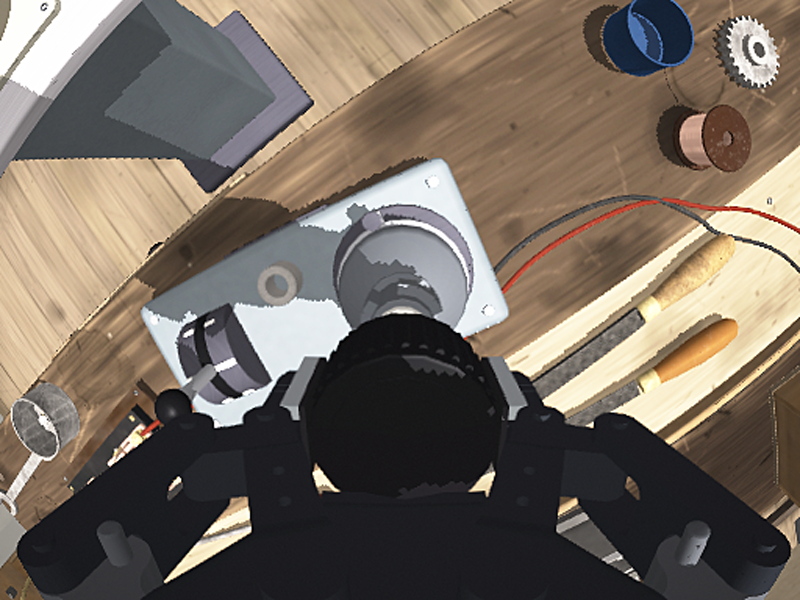

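View pics/st.png

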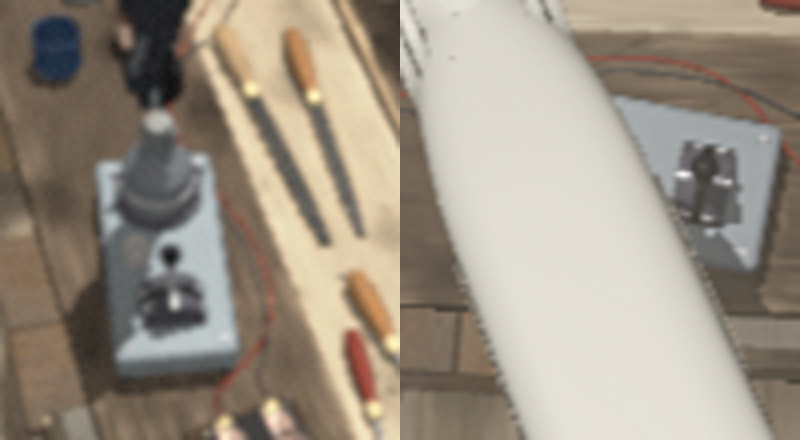

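View pics/top_end.png

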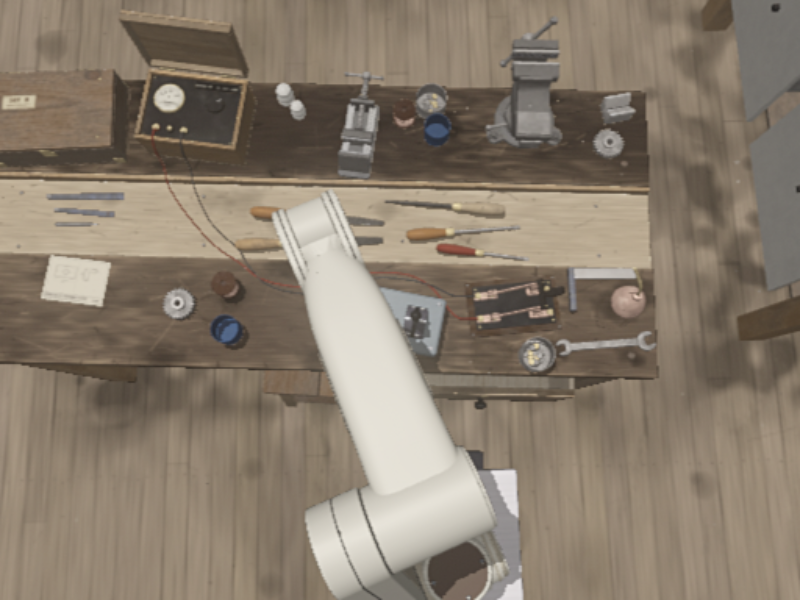

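```bash
python3 - <<'E'
from h import *
P=wr("wrist14.npz",173,405,.145);print(P,"angle",((P[0]-.4737)*.9775-(P[1]-.0556)*.211)/.095)
from workcell import job_done
print(job_done())
E
```

```text
[0.4704 0.0585 0.145 ] angle -0.04049644070552095
the job is handed in; nothing more can be done
None
```

The lever is back at idle and the bottle is open. I handed the job in at about 16 s with the cap held level above the neck; no verdict came back.

- **Lever:** My first grip on the knob slipped, leaving the lever part-way at about 0.46 rad. I turned the gripper 90°, caged the ball along its swing and drew it upright. The last wrist picture gives about -0.04 rad and an earlier, clearer one about -0.02, both inside the 0.12 limit.
- **Cap:** I gripped it and pressed it down about 7 mm, with roughly 9.5 N pushing back. I then turned it 65° anticlockwise; the torque stayed low, so it turned freely. It lifted off without resistance.
- **At the end:**
  - The cap was about 78 mm above where it sat, judged from the tool's height.
  - It was within about 2 mm of the neck's axis, held at 50 mm opening and close to level.
  - The wrist and scene pictures show the neck bare and clear of the cap, and the arm was at rest.
- **Other things on the bench:** In the final top and wrist views they look unmoved. I judged this by eye and did not measure it.
- **Disagreement:** The cameras put the cap up to about 1 cm apart, with the scene camera lowest in y. I used the wrist camera and the mixer's geometry instead, and the grasp came out centred.

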